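# Set the spacer bars in the glue-up forms

## Task

Get the glue-up forms ready: first lift the dark offcuts out of the gaps they block and put them in the scrap box, then push each spacer bar on the bench into a form whose gap it just fits, slim bars in narrow gaps and stout bars in wide ones, until it is fully home against the back block. Leave the other tools on the bench where they are.

Things in the scene. Friction and masses are not known exactly. Their poses are not given: they have to be found in the camera images.
- bar_a: slim wooden spacer bar, square section 22 x 22 mm, 120 mm long, about 45 g, lying loose on the sheet of paper at the start; may be absent. Origin at its middle, x along its length; it fits either way round and on any of its four long sides
- bar_b: slim wooden spacer bar, square section 22 x 22 mm, 120 mm long, about 45 g, lying loose on the sheet of paper at the start; may be absent. Origin at its middle, x along its length; it fits either way round and on any of its four long sides
- bar_c: stout wooden spacer bar, square section 34 x 34 mm, 120 mm long, about 100 g, lying loose on the sheet of paper at the start; may be absent. Origin at its middle, x along its length; it fits either way round and on any of its four long sides
- bar_d: stout wooden spacer bar, square section 34 x 34 mm, 120 mm long, about 100 g, lying loose on the sheet of paper at the start; may be absent. Origin at its middle, x along its length; it fits either way round and on any of its four long sides
- form_a: light wooden U-shaped form fixed on the bench, narrow gap of 24.5 mm for a 22 mm bar. Origin on the bench in mid-gap; x runs into the gap. Cheeks 30 mm tall, 22 thick; open top, bench is the floor. Mouth faces the robot, at x = -56 mm (flared 5 mm a side over 12 mm); back block's face at x = +56. A bar fully home has its middle at x = -4 and stands 8 mm out of the mouth
- form_b: light wooden U-shaped form fixed on the bench, narrow gap of 24.5 mm for a 22 mm bar. Origin on the bench in mid-gap; x runs into the gap. Cheeks 30 mm tall, 22 thick; open top, bench is the floor. Mouth faces the robot, at x = -56 mm (flared 5 mm a side over 12 mm); back block's face at x = +56. A bar fully home has its middle at x = -4 and stands 8 mm out of the mouth
- form_c: light wooden U-shaped form fixed on the bench, wide gap of 36.5 mm for a 34 mm bar. Origin on the bench in mid-gap; x runs into the gap. Cheeks 30 mm tall, 22 thick; open top, bench is the floor. Mouth faces the robot, at x = -56 mm (flared 5 mm a side over 12 mm); back block's face at x = +56. A bar fully home has its middle at x = -4 and stands 8 mm out of the mouth
- form_d: light wooden U-shaped form fixed on the bench, wide gap of 36.5 mm for a 34 mm bar. Origin on the bench in mid-gap; x runs into the gap. Cheeks 30 mm tall, 22 thick; open top, bench is the floor. Mouth faces the robot, at x = -56 mm (flared 5 mm a side over 12 mm); back block's face at x = +56. A bar fully home has its middle at x = -4 and stands 8 mm out of the mouth
- offcut_a: dark wooden offcut, 40 x 18 x 75 mm tall (its x, y, z), left standing on the bench in the gap of form_a with its 18 mm across the gap, so that its top is 45 mm above the cheeks; absent in most starts. Origin at the middle of its 40 x 18 mm underside
- offcut_b: dark wooden offcut, 40 x 18 x 75 mm tall (its x, y, z), left standing on the bench in the gap of form_b with its 18 mm across the gap, so that its top is 45 mm above the cheeks; absent in most starts. Origin at the middle of its 40 x 18 mm underside
- offcut_c: dark wooden offcut, 40 x 30 x 75 mm tall (its x, y, z), left standing on the bench in the gap of form_c with its 30 mm across the gap, so that its top is 45 mm above the cheeks; absent in most starts. Origin at the middle of its 40 x 30 mm underside
- offcut_d: dark wooden offcut, 40 x 30 x 75 mm tall (its x, y, z), left standing on the bench in the gap of form_d with its 30 mm across the gap, so that its top is 45 mm above the cheeks; absent in most starts. Origin at the middle of its 40 x 30 mm underside
- scrap: open plywood scrap box fixed on the bench at one side, outside 190 x 150 x 50 mm (its x, y, z), walls and floor 6 mm thick. Origin at the centre of its underside
- plane: bystander, to be left where it is: hand plane, iron and dark wood, 240 mm long. Origin at its underside
- square: bystander, to be left where it is: try square, steel blade in a wooden stock, 130 x 190 mm. Origin at its underside
- glue: bystander, to be left where it is: white glue bottle, 60 mm across, 170 mm tall. Origin at its underside
- mug: bystander, to be left where it is: steel mug, 80 mm across, 90 mm tall. Origin at its underside
- chisel: bystander, to be left where it is: red-handled screwdriver, 220 mm long, lying near the robot. Origin at its underside
- taperoll: bystander, to be left where it is: roll of paper tape, 90 mm across, 25 mm tall, lying flat. Origin at its underside
- measure: bystander, to be left where it is: black tape measure, 65 x 45 x 60 mm. Origin at its underside
Not all that is in view belongs to the job. Leave any pink look-alike of the bar_c alone. Of the things that look like the scrap, the larger one is meant.

How it is judged:
By the outcome, as a careful person would: the job done as asked, in the order asked, and still so for the second after the job is handed in, with the robot touching nothing.
Of offcut_a, offcut_b, offcut_c, offcut_d only 1 to 2 are there at a start; the rules pass over those that are not, and their reading is None.
Of bar_a, bar_b, bar_c, bar_d only 3 to 4 are there at a start; the rules pass over those that are not, and their reading is None.
At some moment in a run one of bar_a, bar_b, bar_c, bar_d may be knocked a few centimetres aside while the robot is not near it.
Once in a run the grip may slacken for a moment while it holds something.
It also fails if it takes over 210 s, if anything falls off the work surface, if the arm or the gripper's body presses on something with over 40 N, if the wrist force passes 120 N, or if a joint passes its speed limit or range.

## Robot

A 6-joint arm with a two-finger parallel gripper is mounted at the origin on the work surface. World frame = base frame: x ahead of the robot, y to its left, z up, the work surface at z = 0. Lengths are in m, angles in rad, forces in N, time in s.
With the tool pointing down it reaches from about 0.275 to 0.75 m from the base axis. Payload 10.2 kg.
Tool frame: the origin (TCP) lies between the finger pads; the fingertips stand 22 mm ahead of it and the grasp point (between the pads) lies 3 mm ahead of it; z points along the fingers, y is the line along which they close (so a half turn about z gives the same grasp; the last joint's range is limited). The gripper opens to 88 mm and grips with 3 to 60 N. Pads are 18 mm wide; open, the fingers measure 123 mm over their backs; the gripper's body (75 mm by 187 mm) begins 45 mm behind the grasp point.
Start: joints at [-0.223, 0.313, 1.498, -0, 1.331, -0.223], TCP at [0.525, -0, 0.261] pointing down, gripper open.
Joint ranges: [-2.94, 2.94], [-0.97, 2.17], [0.19, 2.56], [-1.23, 4.37], [0.02, 3.11], [-2.88, 2.88]. Speed limits (rad/s): [2.39, 2.39, 3.01, 3.14, 3.14, 3.14].

## Interface

Orientations are given as a 3x3 rotation matrix whose columns are the frame's x, y, z axes.
In Python, from bench import bot gives the robot as it stands. The module is installed in compiled form; this text tells all that it offers.
- The arm moves only by the tool jog_arm, never from a script. Its argument "targets" is a list that holds one entry, the list of rows, each a list of 7 numbers: the shift along the tool's x, y, z normalised to -1 to 1, where 1 is 600 mm, then the turn, a rotation vector about the tool's x, y, z normalised to -1 to 1, where 1 is pi/2 rad, then the closure, from 0 (fully open) to 1 (shut). In form: [[[dx, dy, dz, ax, ay, az, jaw], ...]]. A call has 1 to 20 rows; each row shifts and turns the commanded pose from where the row before left it, along the tool's axes as they then stand; what a row does not reach is not made up. A row lasts 1/8 s, in which the tool goes at most 62.5 mm and 10.7 degrees, less where a joint would pass 70% of its speed; a pose out of reach is approached as far as the arm can. A call with a number of a shift or a turn outside -1 to 1 is refused whole. A call with a gripper value outside its range is refused whole. The fingers move at their own pace and stop on an object; the grip force is fixed at half the most. Time passes only in rows, so rows that do not move let the fingers close. It gives the time, the measured TCP pose, the force, the opening and the grip force at its end, in the units of the state.
- bot.sense(): the state, without advancing time (a new reading comes with each control period).
- bot.grab_frame(name): name is "scene" or "side" or "wrist"; returns the picture (400x640x3 uint8, blue, green, red); there is no depth.
- bot.get_calibration(name): a dict with "mtx" (3x3 intrinsics, pixels), "T" (4x4, takes a point from camera to world coordinates); the wrist camera has in their place "T_tool_cam" (4x4, takes a point from camera to tool coordinates, whose origin is the TCP and whose axes are the flange's). Camera axes: x right, y up, looking along -z (the intrinsics and any distortion apply to the point x, -y, -z); pixel columns grow to the right and rows downward; lengths in m; the calibration is good to about 2 mm. A picture is of the moment at which its call begins: read the wrist's pose just before it. get_calibration takes no time and is no camera call.
- bot.close_job(): hands the job in; it is judged then, once.
The state is a dict: "time": time; "q": joint angles; "dq": joint speeds; "tau": joint torques, N m; "tool_pos": TCP position; "orientation": TCP orientation; "ft_force": force on the tool from outside, world axes, zero at the start; "torque": the same for the moment, N m; "finger_gap": finger opening in m; "finger_force": force on a finger pad.
Only numpy, scipy, OpenCV 4.12 (cv2) and the standard library are available. Lean on these libraries where they do the work, as an engineer would, in place of code of your own. Each camera call takes 0.05 s, during which the arm holds its last target. There are 200 camera calls.

## Working session

There is one attempt and no reset: what is moved stays moved. The work goes in short steps, Python scripts to look and compute and a tool call to move; the robot and the scene stay as the last step left them, time stands still between calls to the robot, and variables do not carry over. Pictures are saved under pics/ and viewed, at most 14 in all, crops included, and the job is handed in when it is done.

Besides the shell and the picture viewer there is one more tool, called after ">>>" by a JSON object that holds its "api" and its "payload", one argument or row to a line. jog_arm: Moves the arm, as the interface text tells. Its arguments: {"type":"object","properties":{"targets":{"type":"array"}},"required":["targets"]}

```bash
mkdir -p pics
python3 - <<'E'
from bench import bot
import cv2,numpy as np
s=bot.sense();print(s['time'],s['tool_pos'],s['orientation'],s['finger_gap'])
for n in ("scene","side","wrist"):
    f=bot.grab_frame(n);cv2.imwrite(f"pics/{n}0.png",f)
    c=bot.get_calibration(n);print(n,{k:np.round(v,4).tolist() if not isinstance(v,str) else v for k,v in c.items()})
E
```

```text
0.0 [5.24773718e-01 4.36419967e-05 2.60147967e-01] [[ 1.19576383e-05  9.99999135e-01 -1.31537579e-03]
 [ 9.99999951e-01 -1.15470051e-05  3.12186533e-04]
 [ 3.12171074e-04 -1.31537946e-03 -9.99999086e-01]] 0.08809345652466849
scene {'mtx': [[440.8077, 0.0, 320.9327], [0.0, 440.8077, 199.487], [0.0, 0.0, 1.0]], 'T': [[0.5745, -0.4419, 0.689, 1.5025], [0.8185, 0.3187, -0.4781, -0.7063], [-0.0084, 0.8386, 0.5447, 0.8547], [0.0, 0.0, 0.0, 1.0]]}
side {'mtx': [[428.1695, 0.0, 316.1422], [0.0, 428.1695, 200.7115], [0.0, 0.0, 1.0]], 'T': [[-0.8879, 0.2307, -0.3979, -0.1897], [-0.4597, -0.4713, 0.7527, 1.3122], [-0.0139, 0.8513, 0.5245, 0.9396], [0.0, 0.0, 0.0, 1.0]]}
wrist {'mtx': [[287.9422, 0.0, 322.5031], [0.0, 287.9422, 194.6616], [0.0, 0.0, 1.0]], 'T_tool_cam': [[-0.0005, 0.956, 0.2933, 0.076], [1.0, 0.0001, 0.0015, 0.0004], [0.0014, 0.2933, -0.956, -0.124], [0.0, 0.0, 0.0, 1.0]]}
```

View pics/scene0.png

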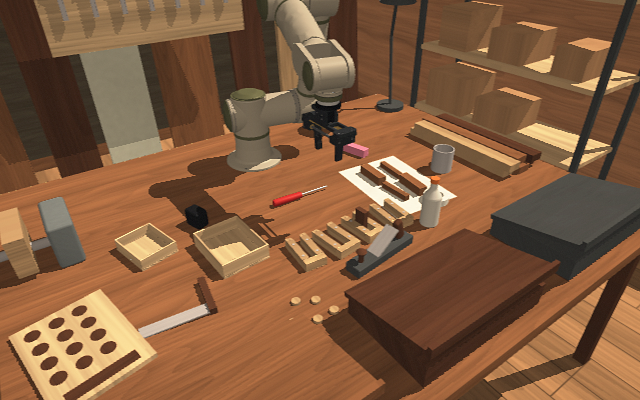

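View pics/side0.png

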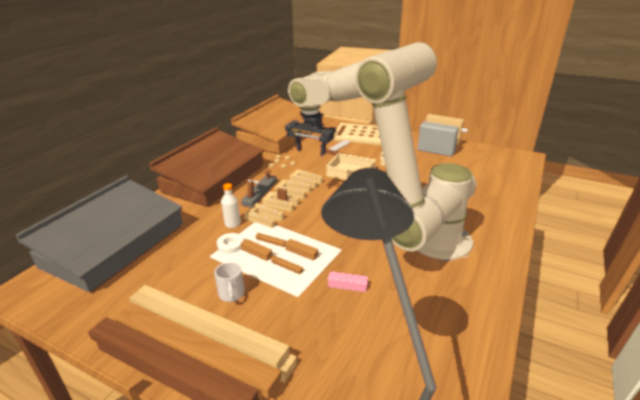

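The scene view shows four forms in a row, around (305,252) to (390,215), with one dark offcut at (363,217). The scrap box candidates are the larger one at (231,245) and the smaller one at (146,245); the larger is meant. There are four bars on the paper, around (370,175) to (405,180), and a pink decoy at (355,150). In the side view the same bars are at (272,238), (301,250), (256,250) and (288,265).

```bash
cat > h.py <<'E'
import numpy as np,cv2
from bench import bot
def cam(n,s=None):
    c=bot.get_calibration(n)
    if n!="wrist": return c['mtx'],c['T']
    s=s or bot.sense(); T=np.eye(4);T[:3,:3]=s['orientation'];T[:3,3]=s['tool_pos']
    return c['mtx'],T@c['T_tool_cam']
def px2w(K,T,u,v,z):
    d=T[:3,:3]@np.array([(u-K[0,2])/K[0,0],-(v-K[1,2])/K[1,1],-1]); o=T[:3,3]
    return o+d*(z-o[2])/d[2]
def w2px(K,T,p):
    q=T[:3,:3].T@(np.array(p)-T[:3,3]); return K[0,0]*q[0]/-q[2]+K[0,2], K[1,1]*q[1]/q[2]+K[1,2]
def ortho(img,K,T,z,x0,x1,y0,y1,ppm):  # top-down warp: up = +x, left = +y
    W=int((y1-y0)*ppm);H=int((x1-x0)*ppm)
    src=np.float32([w2px(K,T,(x,y,z)) for x,y in((x1,y1),(x1,y0),(x0,y0),(x0,y1))])
    M=cv2.getPerspectiveTransform(src,np.float32([[0,0],[W,0],[W,H],[0,H]]))
    return cv2.warpPerspective(img,M,(W,H),flags=cv2.INTER_CUBIC)
E
python3 - <<'E'
from h import *
f=cv2.imread('pics/scene0.png');K,T=cam("scene")
for n,u,v in(("forms",345,235),("box",231,245),("paper",397,183),("decoy",355,150),("glue",430,222)): print(n,px2w(K,T,u,v,0.02).round(3))
for n in("scene","wrist","side"):
    im=cv2.imread(f'pics/{n}0.png');K,T=cam(n)
    if n=="wrist":
        for c in((0,0),(639,0),(639,399),(0,399)):print(px2w(K,T,*c,0).round(3))
a=cv2.resize(f[120:300,180:480],(800,480),interpolation=cv2.INTER_CUBIC)
cv2.imwrite('pics/sc_zoom.png',a)
E
```

```text
forms [ 0.655 -0.029  0.02 ]
box [ 0.494 -0.338  0.02 ]
paper [0.519 0.317 0.02 ]
decoy [0.218 0.361 0.02 ]
glue [0.76  0.234 0.02 ]
[0.151 0.194 0.   ]
[0.89  0.193 0.   ]
[ 1.087 -0.422 -0.   ]
[-0.053 -0.425  0.   ]
```

View pics/wrist0.png

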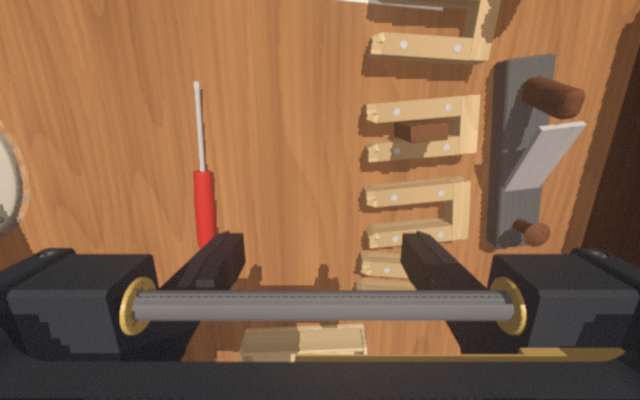

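View pics/sc_zoom.png

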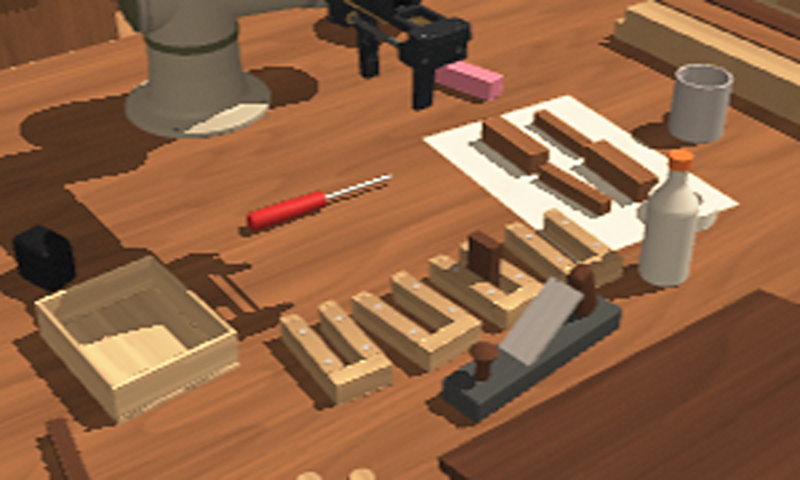

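The wrist view shows three forms fully: F4 at (430,45), F3 with the offcut at (420,130), F2 at (420,215). F1 is partly hidden at (385,270). The dark block in F3 is the only offcut in view, since all the other gaps look empty. Next I'll look over the paper.

>>> {"api": "jog_arm", "payload": {
  "targets": [
    [[0.09, 0, -0.02, 0, 0, 0, 0], [0.09, 0, -0.02, 0, 0, 0, 0], [0.09, 0, -0.02, 0, 0, 0, 0], [0.09, 0, -0.02, 0, 0, 0, 0], [0, 0, 0, 0, 0, 0, 0], [0, 0, 0, 0, 0, 0, 0]]
  ]
}}

```text
time: 0.9
tool_pos: [0.5249, 0.2155, 0.3082]
orientation: [[-0.0, 1.0, -0.001], [1.0, 0.0, -0.001], [-0.001, -0.001, -1.0]]
ft_force: [0.5, 0.0, 0.1]
finger_gap: 0.0878
finger_force: 0.0
```

Run:
```python
from h import *
s=bot.sense();f=bot.grab_frame("wrist");np.savez('p1',R=s['orientation'],p=s['tool_pos'])
cv2.imwrite('pics/w1.png',f);print(s['time'],s['tool_pos'])
K,T=cam("wrist",s)
cv2.imwrite('pics/o1.png',ortho(f,K,T,0.03,0.35,0.75,-0.05,0.45,1500)) # 600x750
```

```text
0.9 [0.52492301 0.21548724 0.3081513 ]
```

View pics/o1.png

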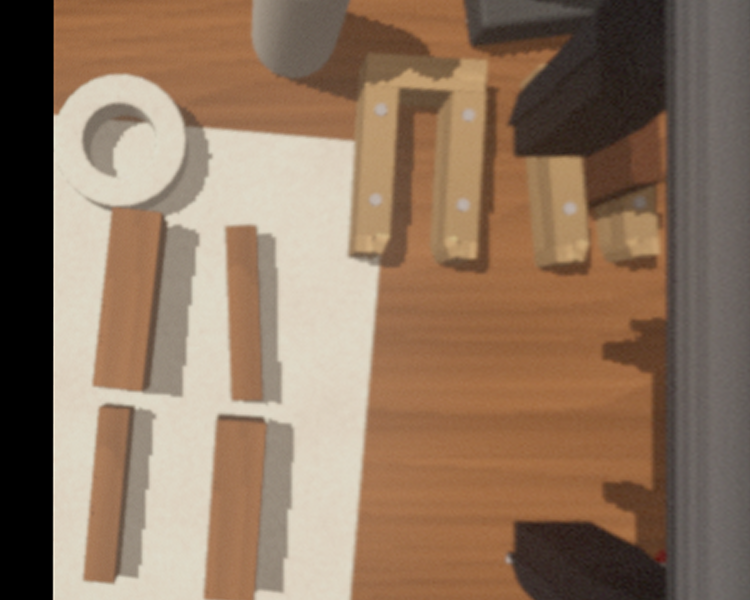

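On the paper there are two stout bars, at ortho (130,298) and (236,510), and two slim ones, at (244,313) and (108,493). F4, at (420,160), has a gap of about 40 px, so it is narrow. Next I'll look at the forms.

>>> {"api": "jog_arm", "payload": {
  "targets": [
    [[-0.088, -0.025, 0, 0, 0, 0, 0], [-0.088, -0.025, 0, 0, 0, 0, 0], [-0.088, -0.025, 0, 0, 0, 0, 0], [-0.088, -0.025, 0, 0, 0, 0, 0], [-0.088, -0.025, 0, 0, 0, 0, 0], [0, 0, 0, 0, 0, 0, 0], [0, 0, 0, 0, 0, 0, 0]]
  ]
}}

```text
time: 1.82
tool_pos: [0.4498, -0.0483, 0.3086]
orientation: [[0.002, 1.0, -0.0], [1.0, -0.002, 0.0], [0.0, -0.0, -1.0]]
ft_force: [0.1, 0.1, -0.6]
finger_gap: 0.0884
finger_force: 0.0
```

Run:
```python
from h import *
s=bot.sense();f=bot.grab_frame("wrist")
cv2.imwrite('pics/w2.png',f);print(s['time'],s['tool_pos'])
K,T=cam("wrist",s)
cv2.imwrite('pics/o2.png',ortho(f,K,T,0.03,0.54,0.76,-0.19,0.21,2000)) # 800x440
```

```text
1.825 [ 0.44981479 -0.04831777  0.30863591]
```

View pics/o2.png

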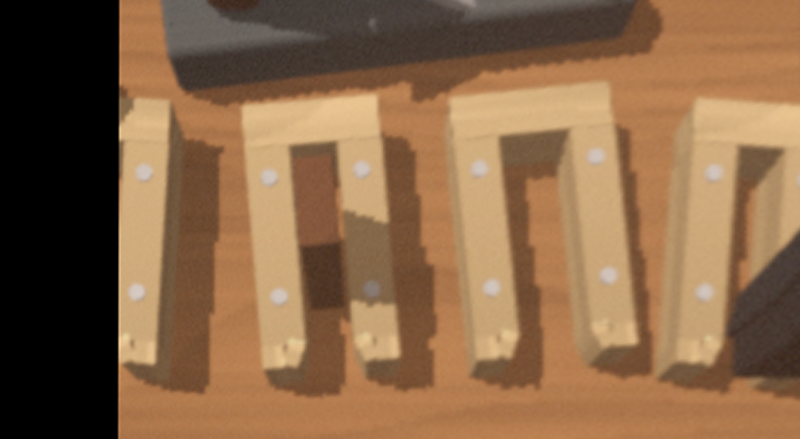

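F3 (screws at 269/362) has a 46.5 mm screw spacing, so it is narrow, and it holds the offcut. F2 (479/596) has 58.5 mm, so it is wide. F4 has 87 px at 1500 px/m (58 mm), so it is wide, and F1 is narrow. The offcut's top is at about (318,198). It goes first.

```bash
cat >> h.py <<'E'
def plan(x,y,z,yaw):
    s=bot.sense();R=s['orientation'];p=s['tool_pos']
    c,t=np.cos(np.radians(yaw)),np.sin(np.radians(yaw))
    G=np.array([[c,t,0],[t,-c,0],[0,0,-1.]])
    rv=cv2.Rodrigues(R.T@G)[0].ravel()/(np.pi/2); d=G.T@(np.array([x,y,z])-p)/.6
    print("turn",rv.round(3),"then shift",d.round(4)," min rows turn %.1f shift %.1f"%(np.linalg.norm(rv)*90/10.7,np.linalg.norm(d)*600/62.5))
E
python3 - <<'E'
from h import *
K,T=cam("scene")
P=[px2w(K,T,180+u/2.667,120+v/2.667,.05) for u,v in((38,305),(150,257),(238,338),(118,395))]
print(np.round(P,3),np.mean(P,0).round(3))
plan(.6365,.0485,.16,4.8)
E
```

```text
[[ 0.42  -0.419  0.05 ]
 [ 0.408 -0.275  0.05 ]
 [ 0.602 -0.264  0.05 ]
 [ 0.611 -0.409  0.05 ]] [ 0.51  -0.342  0.05 ]
turn [-0.    -0.     0.947] then shift [ 0.3232 -0.1338  0.2477]  min rows turn 8.0 shift 4.1
```

>>> {"api": "jog_arm", "payload": {
  "targets": [
    [[0, 0, 0, 0, 0, 0.105, 0], [0, 0, 0, 0, 0, 0.105, 0], [0, 0, 0, 0, 0, 0.105, 0], [0, 0, 0, 0, 0, 0.105, 0], [0, 0, 0, 0, 0, 0.105, 0], [0, 0, 0, 0, 0, 0.105, 0], [0, 0, 0, 0, 0, 0.105, 0], [0, 0, 0, 0, 0, 0.105, 0], [0, 0, 0, 0, 0, 0.107, 0], [0.065, -0.027, 0.04, 0, 0, 0, 0], [0.065, -0.027, 0.04, 0, 0, 0, 0], [0.065, -0.027, 0.04, 0, 0, 0, 0], [0.065, -0.027, 0.04, 0, 0, 0, 0], [0.063, -0.026, 0.04, 0, 0, 0, 0], [0, 0, 0, 0, 0, 0, 0], [0, 0, 0, 0, 0, 0, 0], [0, 0, 0, 0, 0, 0, 0]]
  ]
}}

```text
time: 4.0
tool_pos: [0.6362, 0.0481, 0.1902]
orientation: [[0.997, 0.083, 0.002], [0.083, -0.997, -0.0], [0.002, 0.0, -1.0]]
ft_force: [0.5, -0.6, 0.6]
finger_gap: 0.088
finger_force: 0.0
```

Run:
```python
from h import *
s=bot.sense();f=bot.grab_frame("wrist")
cv2.imwrite('pics/w3.png',f);print(s['time'],s['tool_pos'])
plan(.6365,.0485,.066,4.8)
```

```text
4.0 [0.63619153 0.04809352 0.19018917]
turn [ 0.    -0.001 -0.001] then shift [ 0.0006 -0.0009  0.2068]  min rows turn 0.0 shift 2.0
```

View pics/w3.png

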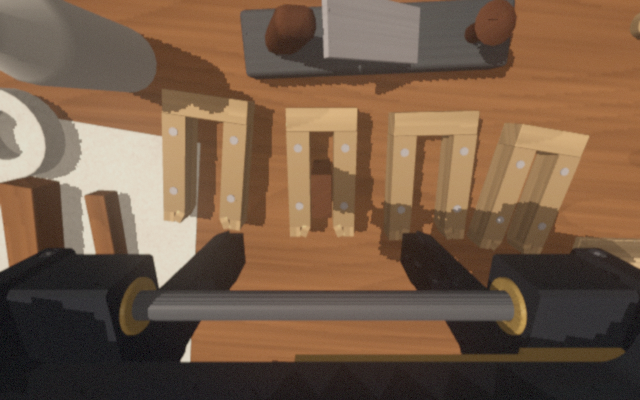

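All four forms and their screws are visible: F4 near (200,160), F3 with the offcut at (321,165), F2 near (432,180) and F1 near (532,195).

Run:
```python
from h import *
s=bot.sense();K,T=cam("wrist",s)
print(w2px(K,T,(.6365,.0485,.075)),w2px(K,T,(.6165,.0485,.075)),w2px(K,T,(.6365,.0485,.0)))
F=dict(F4=[(172,132),(173,191),(237,139),(231,196)],F3=[(298,148),(300,204),(346,148),(346,205)],F2=[(405,152),(402,210),(465,151),(457,209)],F1=[(521,164),(501,220),(565,171),(543,228)])
for n,p in F.items():
    q=np.array([px2w(K,T,u,v,.03)[:2] for u,v in p]); b=(q[0]+q[2])/2;f=(q[1]+q[3])/2;d=b-f
    a=np.arctan2(d[1],d[0]); L=np.linalg.norm(d);nrm=np.array([-np.sin(a),np.cos(a)])
    print(n,"mid",((b+f)/2).round(4),"ang",np.degrees(a).round(1),"len",L.round(4),"gap",((q[0]-q[2]+q[1]-q[3])/2@nrm-.022).round(4))
```

```text
(np.float64(322.0896581871505), np.float64(197.26526065660514)) (np.float64(320.2542482534746), np.float64(218.58540440176046)) (np.float64(322.13397410869453), np.float64(177.10524427962753))
F4 mid [0.6459 0.1686] ang -4.6 len 0.0596 gap 0.0389
F3 mid [0.6437 0.0487] ang 5.7 len 0.0587 gap 0.0256
F2 mid [ 0.6484 -0.0629] ang 5.8 len 0.0609 gap 0.0364
F1 mid [ 0.6409 -0.1694] ang -3.3 len 0.0618 gap 0.0249
```

Run:
```python
import cv2
f=cv2.imread('pics/w3.png');cv2.imwrite('pics/w3z.png',cv2.resize(f[90:250,270:370],(375,600),interpolation=cv2.INTER_CUBIC))
```

```text
(no output)
```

View pics/w3z.png

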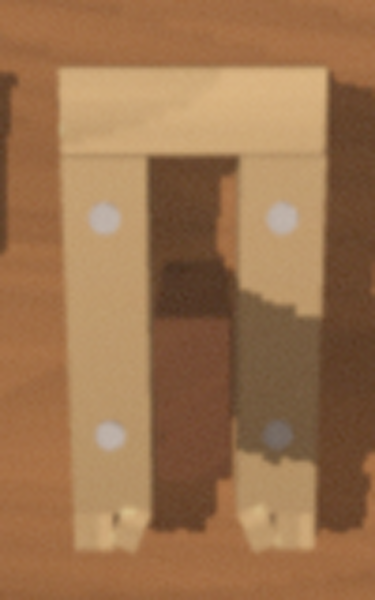

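The offcut's top face centre is at pixel (321,195), within 2 px of the prediction. Descend and grip.

>>> {"api": "jog_arm", "payload": {
  "targets": [
    [[0, 0, 0.07, 0, 0, 0, 0], [0, 0, 0.07, 0, 0, 0, 0], [0, 0, 0.067, 0, 0, 0, 0], [0, 0, 0, 0, 0, 0, 0], [0, 0, 0, 0, 0, 0, 1], [0, 0, 0, 0, 0, 0, 1], [0, 0, 0, 0, 0, 0, 1], [0, 0, 0, 0, 0, 0, 1], [0, 0, 0, 0, 0, 0, 1], [0, 0, 0, 0, 0, 0, 1]]
  ]
}}

```text
time: 5.3
tool_pos: [0.6364, 0.0482, 0.0645]
orientation: [[0.997, 0.083, -0.0], [0.083, -0.997, 0.0], [-0.0, -0.0, -1.0]]
ft_force: [-0.1, 0.7, 0.0]
finger_gap: 0.0305
finger_force: 0.0
```

Still closing; hold on a little longer, then lift.

>>> {"api": "jog_arm", "payload": {
  "targets": [
    [[0, 0, 0, 0, 0, 0, 1], [0, 0, 0, 0, 0, 0, 1], [0, 0, 0, 0, 0, 0, 1], [0, 0, -0.07, 0, 0, 0, 1], [0, 0, -0.07, 0, 0, 0, 1], [0, 0, -0.07, 0, 0, 0, 1], [0, 0, 0, 0, 0, 0, 1]]
  ]
}}

```text
time: 6.18
tool_pos: [0.6376, 0.0482, 0.194]
orientation: [[0.997, 0.083, 0.006], [0.083, -0.997, -0.001], [0.006, 0.001, -1.0]]
ft_force: [0.9, 0.1, -1.3]
finger_gap: 0.0176
finger_force: 30.0
```

Run:
```python
from h import *
plan(.51,-.342,.19,4)
```

```text
turn [ 0.001 -0.004  0.009] then shift [-0.2575  0.6339  0.0066]  min rows turn 0.1 shift 6.6
```

>>> {"api": "jog_arm", "payload": {
  "targets": [
    [[-0.032, 0.079, 0, 0, 0, 0, 1], [-0.032, 0.079, 0, 0, 0, 0, 1], [-0.032, 0.079, 0, 0, 0, 0, 1], [-0.032, 0.079, 0, 0, 0, 0, 1], [-0.032, 0.079, 0, 0, 0, 0, 1], [-0.032, 0.079, 0, 0, 0, 0, 1], [-0.032, 0.079, 0, 0, 0, 0, 1], [-0.032, 0.079, 0, 0, 0, 0, 1], [0, 0, 0, 0, 0, 0, 1], [0, 0, 0, 0, 0, 0, 1]]
  ]
}}

```text
time: 7.42
tool_pos: [0.5148, -0.3417, 0.1895]
orientation: [[0.997, 0.083, -0.001], [0.083, -0.997, 0.001], [-0.001, -0.002, -1.0]]
ft_force: [0.6, 0.9, -0.8]
finger_gap: 0.018
finger_force: 30.0
```

Run:
```python
from h import *
s=bot.sense();print(s['tool_pos'],s['finger_gap'],s['finger_force']);plan(.51,-.342,.08,4)
f=bot.grab_frame("wrist");g=bot.grab_frame("scene")[170:310,60:340]
cv2.imwrite('pics/w4.png',np.vstack([cv2.resize(f[:,40:],(480,320)),cv2.resize(g,(480,240))]))
```

```text
[ 0.51482608 -0.34173403  0.18949109] 0.01804100815509589 29.999378621578217
turn [-0.001  0.001  0.009] then shift [-8.100e-03 -1.000e-04  1.825e-01]  min rows turn 0.1 shift 1.8
```

View pics/w4.png

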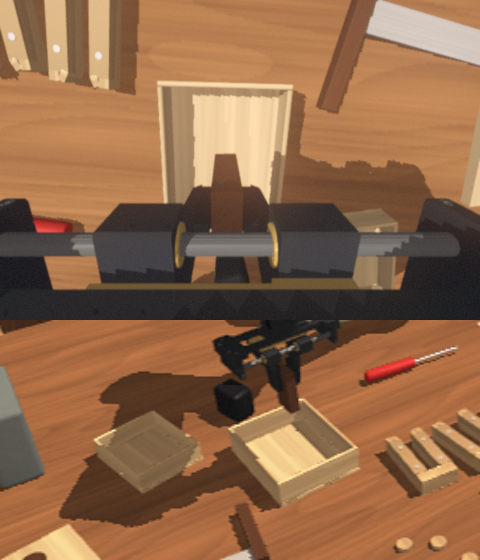

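The grip holds, and the offcut is centred on the larger box. Lower it and release.

>>> {"api": "jog_arm", "payload": {
  "targets": [
    [[-0.008, 0, 0.06, 0, 0, 0, 1], [0, 0, 0.06, 0, 0, 0, 1], [0, 0, 0.06, 0, 0, 0, 1], [0, 0, 0, 0, 0, 0, 1], [0, 0, 0, 0, 0, 0, 1], [0, 0, 0, 0, 0, 0, 0.4], [0, 0, 0, 0, 0, 0, 0.4], [0, 0, 0, 0, 0, 0, 0.4], [0, 0, 0, 0, 0, 0, 0.4], [0, 0, -0.06, 0, 0, 0, 0.4], [0, 0, -0.06, 0, 0, 0, 0.4], [0, 0, -0.06, 0, 0, 0, 0.4], [0, 0, 0, 0, 0, 0, 0.4]]
  ]
}}

```text
time: 9.15
tool_pos: [0.5108, -0.3435, 0.1933]
orientation: [[0.997, 0.083, 0.004], [0.083, -0.997, -0.004], [0.003, 0.004, -1.0]]
ft_force: [0.4, -0.5, 0.5]
finger_gap: 0.0527
finger_force: 0.0
```

Run:
```python
from h import *
s=bot.sense();print(s['tool_pos'],s['finger_gap'],s['finger_force'])
# bar grasps from o1 (height 0.03 ortho) -> correct to bar-top height. ortho px corner estimates
K,T=cam("wrist")  # geometry only
d=np.load('p1.npz');Tt=np.eye(4);Tt[:3,:3]=d['R'];Tt[:3,3]=d['p'];T=Tt@bot.get_calibration('wrist')['T_tool_cam'];C=T[:3,3]
def o1(u,v,z):
    p=np.array([.75-v/1500,.45-u/1500,.03]);r=(p-C);return (C+r*(z-C[2])/r[2])[:2]
B={'stoutTL':(.034,(137,210),(120,388)),'slimTR':(.022,(240,226),(247,401)),'slimBL':(.022,(117,406),(99,581)),'stoutBR':(.034,(241,420),(229,600))}
for n,(z,f,r) in B.items():
    f=o1(*f,z);r=o1(*r,z);v=f-r;u=v/np.linalg.norm(v);print(n,'mid',((f+r)/2).round(4),'len',np.linalg.norm(v).round(3),'ang',np.degrees(np.arctan2(v[1],v[0])).round(1),'front',f.round(3),'rear',r.round(3))
plan(.44,.27,.26,0)
```

```text
[ 0.51084574 -0.34349876  0.1933119 ] 0.05274830168083347 0.0
stoutTL mid [0.5504 0.3636] len 0.118 ang -5.5 front [0.609 0.358] rear [0.492 0.369]
slimTR mid [0.5413 0.2876] len 0.119 ang 2.3 front [0.601 0.29 ] rear [0.482 0.285]
slimBL mid [0.4189 0.3797] len 0.12 ang -5.9 front [0.478 0.374] rear [0.359 0.386]
stoutBR mid [0.4111 0.2933] len 0.119 ang -3.8 front [0.471 0.289] rear [0.352 0.297]
turn [ 0.002 -0.002  0.053] then shift [-0.1181 -1.0225 -0.1111]  min rows turn 0.4 shift 9.9
```

Run:
```python
from h import *
plan(.40,.32,.28,-3)
```

```text
turn [ 0.002 -0.002  0.086] then shift [-0.2424 -1.0946 -0.1445]  min rows turn 0.7 shift 10.9
```

>>> {"api": "jog_arm", "payload": {
  "targets": [
    [[0, 0, 0, 0, 0, 0.086, 0.3], [-0.019, -0.084, -0.011, 0, 0, 0, 0.3], [-0.019, -0.084, -0.011, 0, 0, 0, 0.3], [-0.019, -0.084, -0.011, 0, 0, 0, 0.3], [-0.019, -0.084, -0.011, 0, 0, 0, 0.3], [-0.019, -0.084, -0.011, 0, 0, 0, 0.3], [-0.019, -0.084, -0.011, 0, 0, 0, 0.3], [-0.019, -0.084, -0.011, 0, 0, 0, 0.3], [-0.019, -0.084, -0.011, 0, 0, 0, 0.3], [-0.019, -0.084, -0.011, 0, 0, 0, 0.3], [-0.019, -0.084, -0.011, 0, 0, 0, 0.3], [-0.019, -0.084, -0.011, 0, 0, 0, 0.3], [-0.019, -0.084, -0.011, 0, 0, 0, 0.3], [-0.014, -0.084, -0.012, 0, 0, 0, 0.3], [0, 0, 0, 0, 0, 0, 0.3], [0, 0, 0, 0, 0, 0, 0.3]]
  ]
}}

```text
time: 11.15
tool_pos: [0.3989, 0.3185, 0.2759]
orientation: [[0.999, -0.052, -0.002], [-0.052, -0.999, -0.001], [-0.002, 0.001, -1.0]]
ft_force: [-0.8, -0.4, -0.6]
finger_gap: 0.0614
finger_force: 0.0
```

```bash
cat >> h.py <<'E'
def bars(show=None):
    """brown bars on white paper, seen by the wrist camera -> list of mid, angle, width"""
    s=bot.sense();f=bot.grab_frame("wrist");K,T=cam("wrist",s)
    if show: cv2.imwrite(show,f)
    o=ortho(f,K,T,.028,.30,.68,.20,.46,1500); hsv=cv2.cvtColor(o,cv2.COLOR_BGR2HSV)
    m=((hsv[...,1]>110)&(hsv[...,2]>60)).astype(np.uint8)*255
    m=cv2.morphologyEx(m,cv2.MORPH_OPEN,np.ones((9,9)))
    if show: cv2.imwrite(show.replace('.png','_o.png'),o)
    C=T[:3,3]
    for c in cv2.findContours(m,cv2.RETR_EXTERNAL,cv2.CHAIN_APPROX_NONE)[0]:
        if not 3000<cv2.contourArea(c)<14000: continue
        (u,v),(w,h),a=cv2.minAreaRect(c); z=.022 if min(w,h)<43 else .034
        p=np.array([.68-v/1500,.46-u/1500,.028]);q=C+(p-C)*(z-C[2])/(p-C)[2];k=(C[2]-z)/(C[2]-.028)/1500
        b=cv2.boxPoints(((u,v),(w,h),a));e=max((b[1]-b[0],b[2]-b[1]),key=lambda t:np.hypot(*t));
        d=np.array([-e[1],-e[0]]); d=d if d[0]>0 else -d
        print('mid',q[:2].round(4),'ang',np.degrees(np.arctan2(d[1],d[0])).round(1),'size mm',round(1e3*k*max(w,h)),round(1e3*k*min(w,h),1))
E
python3 - <<'E'
from h import *
print(bot.sense()['tool_pos']);bars('pics/b1.png')
E
```

```text
[0.39889414 0.31849469 0.27587749]
mid [0.3107 0.3431] ang 90.0 size mm 238 25.7
mid [0.4106 0.2936] ang -4.1 size mm 116 32.1
mid [0.4181 0.3808] ang -5.1 size mm 115 19.0
mid [0.4018 0.2093] ang 0.0 size mm 208 21.0
mid [0.5363 0.2877] ang 2.1 size mm 106 20.1
mid [0.5406 0.365 ] ang -6.5 size mm 99 32.7
```

View pics/b1.png

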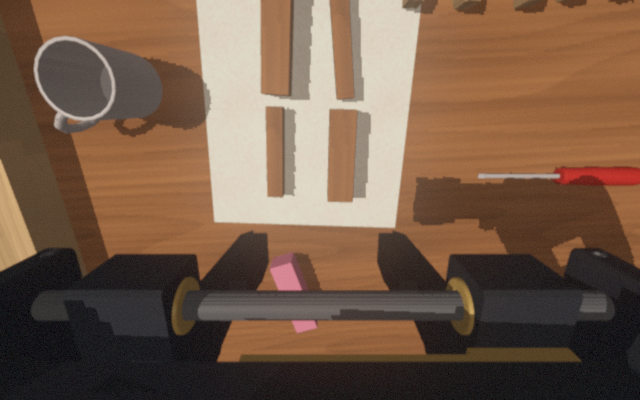

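The four bars and the pink decoy (293,290) are clear. Nearest stout bar is at (342,155); grip it near its robot-side end.

Run:
```python
from h import *
plan(.364,.2967,.026,-4)
```

```text
turn [0.001 0.001 0.011] then shift [-0.0559  0.0397  0.4169]  min rows turn 0.1 shift 4.1
```

>>> {"api": "jog_arm", "payload": {
  "targets": [
    [[-0.028, 0.02, 0.04, 0, 0, 0.011, 0.3], [-0.028, 0.02, 0.06, 0, 0, 0, 0.3], [0, 0, 0.08, 0, 0, 0, 0.3], [0, 0, 0.08, 0, 0, 0, 0.3], [0, 0, 0.08, 0, 0, 0, 0.3], [0, 0, 0.05, 0, 0, 0, 0.3], [0, 0, 0.027, 0, 0, 0, 0.3], [0, 0, 0, 0, 0, 0, 0.3], [0, 0, 0, 0, 0, 0, 1], [0, 0, 0, 0, 0, 0, 1], [0, 0, 0, 0, 0, 0, 1], [0, 0, 0, 0, 0, 0, 1], [0, 0, 0, 0, 0, 0, 1], [0, 0, 0, 0, 0, 0, 1], [0, 0, -0.04, 0, 0, 0, 1], [0, 0, -0.04, 0, 0, 0, 1], [0, 0, 0, 0, 0, 0, 1]]
  ]
}}

```text
time: 13.32
tool_pos: [0.3647, 0.2974, 0.0757]
orientation: [[0.998, -0.069, 0.003], [-0.069, -0.998, 0.001], [0.003, -0.001, -1.0]]
ft_force: [0.6, 0.9, -1.0]
finger_gap: 0.0338
finger_force: 30.0
```

Run:
```python
from h import *
c=np.radians(-3.9);d=np.array([np.cos(c),np.sin(c)]);O=np.array([.639,.169])
for k in (-.17,-.155,-.075): print(k,(O+k*d).round(4))
plan(*(O-.175*d),.074,-3.9)
```

```text
-0.17 [0.4694 0.1806]
-0.155 [0.4844 0.1795]
-0.075 [0.5642 0.1741]
turn [-0.001 -0.002 -0.001] then shift [0.1791 0.1825 0.0028]  min rows turn 0.0 shift 2.5
```

>>> {"api": "jog_arm", "payload": {
  "targets": [
    [[0.045, 0.046, 0, 0, 0, 0, 1], [0.045, 0.046, 0, 0, 0, 0, 1], [0.045, 0.046, 0, 0, 0, 0, 1], [0.044, 0.045, 0, 0, 0, 0, 1], [0, 0, 0.04, 0, 0, 0, 1], [0, 0, 0.032, 0, 0, 0, 1], [0, 0, 0, 0, 0, 0, 1], [0, 0, 0, 0, 0, 0, 1]]
  ]
}}

```text
time: 14.32
tool_pos: [0.4637, 0.1802, 0.0316]
orientation: [[0.998, -0.069, -0.0], [-0.069, -0.998, 0.0], [-0.0, 0.0, -1.0]]
ft_force: [-0.1, 0.8, -0.9]
finger_gap: 0.0338
finger_force: 30.0
```

Run:
```python
from h import *
s=bot.sense();print(s['tool_pos'],s['finger_gap'],s['finger_force'],s['ft_force'])
f=bot.grab_frame("wrist");g=bot.grab_frame("scene")[140:290,290:490]
cv2.imwrite('pics/i1.png',np.hstack([f[:250,150:480],cv2.resize(g,(466,350))[:250] if 0 else cv2.resize(g,(333,250))]))
c=np.radians(-3.9);d=np.array([np.cos(c),np.sin(c)]);O=np.array([.639,.169]);plan(*(O-.08*d),.028,-3.9)
```

```text
[0.46365382 0.18020374 0.03160697] 0.033799033998884676 29.99985560774803 [-0.07740004  0.82990877 -0.87670917]
turn [-0.    -0.001 -0.   ] then shift [ 0.1592 -0.0011  0.0067]  min rows turn 0.0 shift 1.5
```

View pics/i1.png

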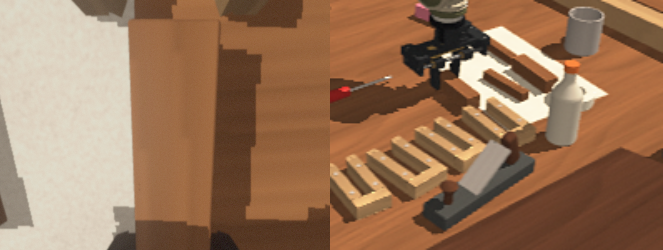

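The bar is centred on the mouth: bar edges at (130/218), cheek edges at (137/213). Insert slowly and watch the force.

>>> {"api": "jog_arm", "payload": {
  "targets": [
    [[0.02, 0, 0, 0, 0, 0, 1], [0.02, 0, 0, 0, 0, 0, 1], [0.02, 0, 0.002, 0, 0, 0, 1], [0, 0, 0, 0, 0, 0, 1]]
  ]
}}

```text
time: 14.92
tool_pos: [0.5007, 0.1776, 0.0302]
orientation: [[0.998, -0.069, 0.001], [-0.069, -0.998, 0.0], [0.001, -0.0, -1.0]]
ft_force: [1.4, 2.5, -0.6]
finger_gap: 0.0336
finger_force: 30.0
```

>>> {"api": "jog_arm", "payload": {
  "targets": [
    [[0.02, 0, 0, 0, 0, 0, 1], [0.02, 0, 0.001, 0, 0, 0, 1], [0.02, 0, 0.001, 0, 0, 0, 1], [0.02, 0, 0.001, 0, 0, 0, 1], [0.015, 0, 0, 0, 0, 0, 1], [0, 0, 0, 0, 0, 0, 1]]
  ]
}}

```text
time: 15.68
tool_pos: [0.5577, 0.1738, 0.0285]
orientation: [[0.998, -0.069, 0.002], [-0.069, -0.998, 0.0], [0.002, -0.0, -1.0]]
ft_force: [3.3, 3.8, -1.7]
finger_gap: 0.0336
finger_force: 30.0
```

Inserted with low forces. Release, back off, close the fingers and push from behind.

>>> {"api": "jog_arm", "payload": {
  "targets": [
    [[0, 0, 0, 0, 0, 0, 0.35], [0, 0, 0, 0, 0, 0, 0.35], [0, 0, 0, 0, 0, 0, 0.35], [0, 0, -0.06, 0, 0, 0, 0.35], [0, 0, -0.02, 0, 0, 0, 1], [-0.08, 0, 0, 0, 0, 0, 1], [0, 0, 0, 0, 0, 0, 1], [0, 0, 0, 0, 0, 0, 1], [0, 0, 0, 0, 0, 0, 1], [0, 0, 0.04, 0, 0, 0, 1], [0, 0, 0.038, 0, 0, 0, 1], [0.02, 0, 0, 0, 0, 0, 1], [0.01, 0, 0, 0, 0, 0, 1], [0.01, 0, 0, 0, 0, 0, 1], [0, 0, 0, 0, 0, 0, 1]]
  ]
}}

```text
time: 17.55
tool_pos: [0.5331, 0.1753, 0.0302]
orientation: [[0.998, -0.069, 0.001], [-0.069, -0.998, 0.0], [0.001, -0.0, -1.0]]
ft_force: [-0.0, -0.2, -0.5]
finger_gap: 0.0005
finger_force: 0.0
```

>>> {"api": "jog_arm", "payload": {
  "targets": [
    [[0.01, 0, 0, 0, 0, 0, 1], [0.01, 0, 0, 0, 0, 0, 1], [0.01, 0, 0, 0, 0, 0, 1], [0.01, 0, 0, 0, 0, 0, 1], [0.005, 0, 0, 0, 0, 0, 1], [0, 0, 0, 0, 0, 0, 1]]
  ]
}}

```text
time: 18.3
tool_pos: [0.5597, 0.1734, 0.0296]
orientation: [[0.998, -0.069, 0.0], [-0.069, -0.998, -0.0], [0.0, 0.0, -1.0]]
ft_force: [0.1, -0.6, -0.7]
finger_gap: 0.0006
finger_force: 0.0
```

>>> {"api": "jog_arm", "payload": {
  "targets": [
    [[0.005, 0, 0, 0, 0, 0, 1], [0.005, 0, 0, 0, 0, 0, 1], [0, 0, 0, 0, 0, 0, 1]]
  ]
}}

```text
time: 18.68
tool_pos: [0.5613, 0.1734, 0.0296]
orientation: [[0.998, -0.068, -0.012], [-0.068, -0.998, -0.001], [-0.012, 0.002, -1.0]]
ft_force: [-24.9, -1.8, 18.4]
finger_gap: 0.0006
finger_force: 12.6
```

Contact at 25 N. Back off and look from above.

>>> {"api": "jog_arm", "payload": {
  "targets": [
    [[-0.04, 0, 0, 0, 0, 0, 1], [-0.04, 0, -0.05, 0, 0, 0, 0.3], [0, 0, -0.09, 0, 0, 0, 0.3], [0, 0, -0.09, 0, 0, 0, 0.3], [0, -0.03, -0.09, 0, 0, 0, 0.3], [0, 0, -0.05, 0, 0, 0, 0.3], [0, 0, 0, 0, 0, 0, 0.3], [0, 0, 0, 0, 0, 0, 0.3]]
  ]
}}

```text
time: 19.68
tool_pos: [0.5184, 0.1942, 0.2503]
orientation: [[0.998, -0.069, -0.002], [-0.069, -0.998, -0.0], [-0.002, 0.0, -1.0]]
ft_force: [0.4, -0.7, -0.8]
finger_gap: 0.0618
finger_force: 0.0
```

Run:
```python
from h import *
s=bot.sense();print(s['tool_pos'],s['time']);bars('pics/b2.png')
f=cv2.imread('pics/b2.png');K,T=cam("wrist",s)
o=ortho(f,K,T,.03,.5,.72,.0,.4,2000);cv2.imwrite('pics/o3.png',o)
```

```text
[0.51836597 0.19416645 0.25027127] 19.675
mid [0.3442 0.4005] ang -18.2 size mm 89 32.9
mid [0.5424 0.287 ] ang 2.0 size mm 116 19.3
mid [0.5511 0.3637] ang -6.3 size mm 117 32.6
mid [0.6727 0.2619] ang 90.0 size mm 109 17.6
mid [0.5509 0.4518] ang 0.0 size mm 261 25.8
```

View pics/o3.png

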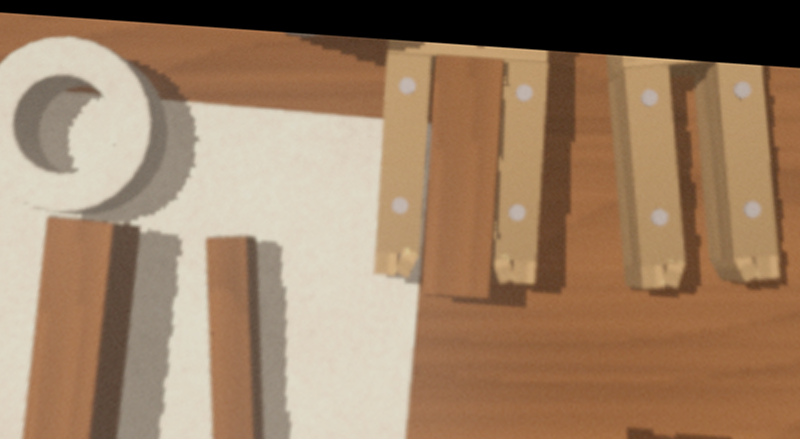

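F4's stout bar is fully home: its front is on the back block at row 56 and it stands 8 mm out of the mouth. Next is the other stout bar.

Run:
```python
from h import *
plan(.504,.3687,.026,-6.1)
```

```text
turn [0.    0.002 0.024] then shift [-0.0546 -0.2867  0.3734]  min rows turn 0.2 shift 4.6
```

>>> {"api": "jog_arm", "payload": {
  "targets": [
    [[-0.014, -0.072, 0, 0, 0, 0.024, 0.3], [-0.014, -0.072, 0.03, 0, 0, 0, 0.3], [-0.014, -0.072, 0.04, 0, 0, 0, 0.3], [-0.013, -0.071, 0.04, 0, 0, 0, 0.3], [0, 0, 0.08, 0, 0, 0, 0.3], [0, 0, 0.08, 0, 0, 0, 0.3], [0, 0, 0.06, 0, 0, 0, 0.3], [0, 0, 0.043, 0, 0, 0, 0.3], [0, 0, 0, 0, 0, 0, 0.3], [0, 0, 0, 0, 0, 0, 1], [0, 0, 0, 0, 0, 0, 1], [0, 0, 0, 0, 0, 0, 1], [0, 0, 0, 0, 0, 0, 1], [0, 0, 0, 0, 0, 0, 1], [0, 0, 0, 0, 0, 0, 1], [0, 0, -0.06, 0, 0, 0, 1], [0, 0, -0.06, 0, 0, 0, 1], [0, 0, 0, 0, 0, 0, 1]]
  ]
}}

```text
time: 21.98
tool_pos: [0.5036, 0.3694, 0.1022]
orientation: [[0.994, -0.107, 0.004], [-0.107, -0.994, 0.002], [0.004, -0.002, -1.0]]
ft_force: [0.3, -0.1, -1.1]
finger_gap: 0.0336
finger_force: 30.0
```

Run:
```python
from h import *
a=np.radians(5.7);d=np.array([np.cos(a),np.sin(a)]);M=np.array([.6487,-.0623])
p=M-.187*d;print(p);plan(*p,.098,5.7)
```

```text
[ 0.46262461 -0.08087279]
turn [-0.001 -0.003 -0.131] then shift [-0.1425  0.74    0.0069]  min rows turn 1.1 shift 7.2
```

>>> {"api": "jog_arm", "payload": {
  "targets": [
    [[0, 0, 0, 0, 0, -0.066, 1], [0, 0, 0, 0, 0, -0.065, 1], [-0.016, 0.082, 0, 0, 0, 0, 1], [-0.016, 0.082, 0, 0, 0, 0, 1], [-0.016, 0.082, 0, 0, 0, 0, 1], [-0.016, 0.082, 0, 0, 0, 0, 1], [-0.016, 0.082, 0, 0, 0, 0, 1], [-0.016, 0.082, 0, 0, 0, 0, 1], [-0.016, 0.082, 0, 0, 0, 0, 1], [-0.016, 0.082, 0, 0, 0, 0, 1], [-0.015, 0.084, 0, 0, 0, 0, 1], [0, 0, 0, 0, 0, 0, 1], [0, 0, 0, 0, 0, 0, 1]]
  ]
}}

```text
time: 23.6
tool_pos: [0.4606, -0.0808, 0.099]
orientation: [[0.995, 0.099, -0.002], [0.099, -0.995, 0.001], [-0.002, -0.001, -1.0]]
ft_force: [-0.4, 0.3, -0.5]
finger_gap: 0.0338
finger_force: 30.0
```

Run:
```python
from h import *
a=np.radians(5.7);d=np.array([np.cos(a),np.sin(a)]);M=np.array([.6487,-.0623])
s=bot.sense();print(s['finger_gap'],s['finger_force']);p=M-.187*d;plan(*p,.0305,5.7)
```

```text
0.03375061506364352 29.972856380045414
turn [-0.001  0.001 -0.   ] then shift [0.0034 0.0005 0.1141]  min rows turn 0.0 shift 1.1
```

>>> {"api": "jog_arm", "payload": {
  "targets": [
    [[0, 0, 0.05, 0, 0, 0, 1], [0, 0, 0.04, 0, 0, 0, 1], [0, 0, 0.024, 0, 0, 0, 1], [0, 0, 0, 0, 0, 0, 1], [0.02, 0, 0, 0, 0, 0, 1], [0.02, 0, 0, 0, 0, 0, 1], [0.02, 0, 0, 0, 0, 0, 1], [0, 0, 0, 0, 0, 0, 1]]
  ]
}}

```text
time: 24.6
tool_pos: [0.4979, -0.0778, 0.0316]
orientation: [[0.995, 0.099, 0.001], [0.099, -0.995, -0.0], [0.001, 0.0, -1.0]]
ft_force: [-0.0, -0.3, -0.8]
finger_gap: 0.0339
finger_force: 30.0
```

>>> {"api": "jog_arm", "payload": {
  "targets": [
    [[0.02, 0, 0, 0, 0, 0, 1], [0.02, 0, 0.001, 0, 0, 0, 1], [0.02, 0, 0.001, 0, 0, 0, 1], [0.02, 0, 0.001, 0, 0, 0, 1], [0.018, 0, 0.001, 0, 0, 0, 1], [0, 0, 0, 0, 0, 0, 1]]
  ]
}}

```text
time: 25.35
tool_pos: [0.556, -0.0719, 0.029]
orientation: [[0.995, 0.099, 0.0], [0.099, -0.995, -0.0], [0.0, 0.0, -1.0]]
ft_force: [0.8, 0.6, -1.6]
finger_gap: 0.0339
finger_force: 30.0
```

>>> {"api": "jog_arm", "payload": {
  "targets": [
    [[0, 0, 0, 0, 0, 0, 0.35], [0, 0, 0, 0, 0, 0, 0.35], [0, 0, 0, 0, 0, 0, 0.35], [0, 0, -0.06, 0, 0, 0, 0.35], [0, 0, -0.02, 0, 0, 0, 1], [-0.08, 0, 0, 0, 0, 0, 1], [0, 0, 0, 0, 0, 0, 1], [0, 0, 0, 0, 0, 0, 1], [0, 0, 0, 0, 0, 0, 1], [0, 0, 0.04, 0, 0, 0, 1], [0, 0, 0.038, 0, 0, 0, 1], [0.02, 0, 0, 0, 0, 0, 1], [0.02, 0, 0, 0, 0, 0, 1], [0.01, 0, 0, 0, 0, 0, 1], [0.01, 0, 0, 0, 0, 0, 1], [0.01, 0, 0, 0, 0, 0, 1], [0.01, 0, 0, 0, 0, 0, 1], [0, 0, 0, 0, 0, 0, 1]]
  ]
}}

```text
time: 27.6
tool_pos: [0.556, -0.072, 0.0303]
orientation: [[0.995, 0.099, 0.001], [0.099, -0.995, -0.0], [0.001, 0.0, -1.0]]
ft_force: [-0.3, 0.2, -0.0]
finger_gap: 0.0004
finger_force: 0.0
```

>>> {"api": "jog_arm", "payload": {
  "targets": [
    [[0.01, 0, 0, 0, 0, 0, 1], [0.004, 0, 0, 0, 0, 0, 1], [0.004, 0, 0, 0, 0, 0, 1], [0, 0, 0, 0, 0, 0, 1]]
  ]
}}

```text
time: 28.1
tool_pos: [0.565, -0.071, 0.0303]
orientation: [[0.995, 0.099, -0.004], [0.099, -0.995, 0.0], [-0.004, -0.001, -1.0]]
ft_force: [-9.9, -1.7, 7.5]
finger_gap: -0.0
finger_force: 5.1
```

>>> {"api": "jog_arm", "payload": {
  "targets": [
    [[0.004, 0, 0, 0, 0, 0, 1], [0, 0, 0, 0, 0, 0, 1]]
  ]
}}

```text
time: 28.35
tool_pos: [0.5651, -0.071, 0.0303]
orientation: [[0.995, 0.1, -0.01], [0.1, -0.995, 0.001], [-0.01, -0.002, -1.0]]
ft_force: [-25.3, -5.2, 16.7]
finger_gap: 0.0003
finger_force: 13.0
```

Run:
```python
from h import *
plan(.39,.26,.28,-3)
```

```text
turn [-0.001  0.007  0.097] then shift [-0.3203 -0.5357 -0.4161]  min rows turn 0.8 shift 7.2
```

Home at the same offset as the first. Back off and look again at the slim bars.

>>> {"api": "jog_arm", "payload": {
  "targets": [
    [[-0.06, 0, 0, 0, 0, 0, 1], [-0.03, 0, -0.08, 0, 0, 0.097, 0.4], [-0.03, -0.02, -0.09, 0, 0, 0, 0.4], [-0.03, -0.06, -0.075, 0, 0, 0, 0.4], [-0.03, -0.075, -0.06, 0, 0, 0, 0.4], [-0.03, -0.075, -0.05, 0, 0, 0, 0.4], [-0.03, -0.075, -0.05, 0, 0, 0, 0.4], [-0.03, -0.075, -0.01, 0, 0, 0, 0.4], [-0.03, -0.075, 0, 0, 0, 0, 0.4], [-0.02, -0.075, 0, 0, 0, 0, 0.4], [0, 0, 0, 0, 0, 0, 0.4], [0, 0, 0, 0, 0, 0, 0.4]]
  ]
}}

```text
time: 29.85
tool_pos: [0.3942, 0.2485, 0.2793]
orientation: [[0.999, -0.053, 0.0], [-0.053, -0.999, -0.0], [0.0, 0.0, -1.0]]
ft_force: [-0.1, 0.1, -0.1]
finger_gap: 0.0528
finger_force: 0.0
```

Run:
```python
from h import *
s=bot.sense();print(s['tool_pos'],s['time']);bars('pics/b3.png')
```

```text
[0.3942124  0.24847268 0.27928491] 29.85
mid [0.3775 0.329 ] ang 90.0 size mm 255 148.3
mid [0.4119 0.3811] ang -5.0 size mm 103 18.9
mid [0.539 0.287] ang 2.0 size mm 101 18.9
```

Run:
```python
from h import *
plan(.4948,.2856,.0245,2.1)
```

```text
turn [ 0.    -0.    -0.058] then shift [ 0.1695 -0.0563  0.4247]  min rows turn 0.5 shift 4.4
```

>>> {"api": "jog_arm", "payload": {
  "targets": [
    [[0.04, -0.014, 0, 0, 0, -0.058, 0.4], [0.043, -0.014, 0.05, 0, 0, 0, 0.4], [0.043, -0.014, 0.05, 0, 0, 0, 0.4], [0.043, -0.014, 0.05, 0, 0, 0, 0.4], [0, 0, 0.08, 0, 0, 0, 0.4], [0, 0, 0.08, 0, 0, 0, 0.4], [0, 0, 0.07, 0, 0, 0, 0.4], [0, 0, 0.042, 0, 0, 0, 0.4], [0, 0, 0, 0, 0, 0, 0.4], [0, 0, 0, 0, 0, 0, 1], [0, 0, 0, 0, 0, 0, 1], [0, 0, 0, 0, 0, 0, 1], [0, 0, 0, 0, 0, 0, 1], [0, 0, 0, 0, 0, 0, 1], [0, 0, 0, 0, 0, 0, 1], [0, 0, 0, 0, 0, 0, 1], [0, 0, -0.06, 0, 0, 0, 1], [0, 0, -0.06, 0, 0, 0, 1], [0, 0, 0, 0, 0, 0, 1]]
  ]
}}

```text
time: 32.28
tool_pos: [0.4958, 0.2845, 0.1002]
orientation: [[0.999, 0.038, 0.004], [0.038, -0.999, 0.001], [0.004, -0.001, -1.0]]
ft_force: [0.2, -0.5, -0.9]
finger_gap: 0.0222
finger_force: 30.0
```

Run:
```python
from h import *
a=np.radians(5.1);d=np.array([np.cos(a),np.sin(a)]);M=np.array([.6434,.0492])
p=M-.187*d;print(p);plan(*p,.098,5.1)
```

```text
[0.45714032 0.03257677]
turn [-0.001 -0.003 -0.033] then shift [-0.1016  0.4125  0.0037]  min rows turn 0.3 shift 4.1
```

>>> {"api": "jog_arm", "payload": {
  "targets": [
    [[-0.017, 0.05, 0, 0, 0, -0.033, 1], [-0.017, 0.075, 0, 0, 0, 0, 1], [-0.017, 0.075, 0, 0, 0, 0, 1], [-0.017, 0.075, 0, 0, 0, 0, 1], [-0.017, 0.075, 0, 0, 0, 0, 1], [-0.017, 0.062, 0, 0, 0, 0, 1], [0, 0, 0, 0, 0, 0, 1], [0, 0, 0.04, 0, 0, 0, 1], [0, 0, 0, 0, 0, 0, 1], [0, 0, 0, 0, 0, 0, 1]]
  ]
}}

```text
time: 33.52
tool_pos: [0.4545, 0.0333, 0.0743]
orientation: [[0.996, 0.09, -0.0], [0.09, -0.996, 0.0], [-0.0, -0.0, -1.0]]
ft_force: [-0.0, 0.3, -0.3]
finger_gap: 0.0215
finger_force: 30.0
```

Run:
```python
from h import *
a=np.radians(5.1);d=np.array([np.cos(a),np.sin(a)]);M=np.array([.6434,.0492])
s=bot.sense();print(s['finger_gap'],s['finger_force']);p=M-.187*d;plan(*p,.0285,5.1)
f=bot.grab_frame("wrist");K,T=cam("wrist",s)
o=ortho(f,K,T,.03,.52,.66,-.04,.12,3750) # 600x525
cv2.imwrite('pics/i2.png',o)
```

```text
0.021501144353753235 29.99970316886902
turn [-0.     0.     0.001] then shift [0.0042 0.0016 0.0763]  min rows turn 0.0 shift 0.7
```

View pics/i2.png

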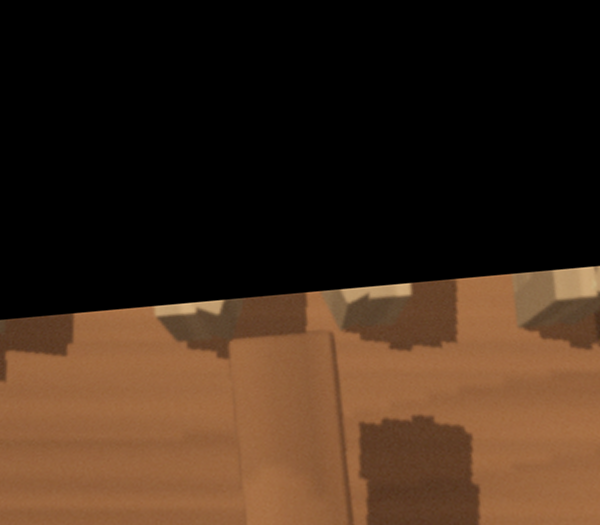

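The mouth centre is at u≈284 (y≈0.044) and the bar's front at u≈281. After parallax the bar is about 1 mm too far left, so I'll correct that, descend and insert.

>>> {"api": "jog_arm", "payload": {
  "targets": [
    [[0, 0.0016, 0.03, 0, 0, 0, 1], [0, 0, 0.03, 0, 0, 0, 1], [0, 0, 0.015, 0, 0, 0, 1], [0, 0, 0, 0, 0, 0, 1], [0.02, 0, 0, 0, 0, 0, 1], [0.02, 0, 0, 0, 0, 0, 1], [0.02, 0, 0, 0, 0, 0, 1], [0, 0, 0, 0, 0, 0, 1]]
  ]
}}

```text
time: 34.58
tool_pos: [0.4912, 0.0351, 0.0292]
orientation: [[0.996, 0.09, 0.001], [0.09, -0.996, -0.0], [0.001, 0.0, -1.0]]
ft_force: [0.4, -0.4, -0.3]
finger_gap: 0.0216
finger_force: 30.0
```

>>> {"api": "jog_arm", "payload": {
  "targets": [
    [[0.02, 0, 0, 0, 0, 0, 1], [0.02, 0, 0, 0, 0, 0, 1], [0.02, 0, 0.001, 0, 0, 0, 1], [0.02, 0, 0.001, 0, 0, 0, 1], [0.018, 0, 0.001, 0, 0, 0, 1], [0, 0, 0, 0, 0, 0, 1]]
  ]
}}

```text
time: 35.33
tool_pos: [0.5495, 0.0404, 0.0272]
orientation: [[0.996, 0.09, 0.0], [0.09, -0.996, -0.0], [0.0, 0.0, -1.0]]
ft_force: [0.8, 0.4, 0.5]
finger_gap: 0.0217
finger_force: 30.0
```

>>> {"api": "jog_arm", "payload": {
  "targets": [
    [[0, 0, 0, 0, 0, 0, 0.35], [0, 0, 0, 0, 0, 0, 0.35], [0, 0, 0, 0, 0, 0, 0.35], [0, 0, -0.06, 0, 0, 0, 0.35], [0, 0, -0.02, 0, 0, 0, 1], [-0.08, 0, 0, 0, 0, 0, 1], [0, 0, 0, 0, 0, 0, 1], [0, 0, 0, 0, 0, 0, 1], [0, 0, 0, 0, 0, 0, 1], [0, 0, 0.04, 0, 0, 0, 1], [0, 0, 0.04, 0, 0, 0, 1], [0.02, 0, 0, 0, 0, 0, 1], [0.02, 0, 0, 0, 0, 0, 1], [0.01, 0, 0, 0, 0, 0, 1], [0.01, 0, 0, 0, 0, 0, 1], [0.01, 0, 0, 0, 0, 0, 1], [0.01, 0, 0, 0, 0, 0, 1], [0.01, 0, 0, 0, 0, 0, 1], [0.004, 0, 0, 0, 0, 0, 1], [0, 0, 0, 0, 0, 0, 1]]
  ]
}}

```text
time: 37.83
tool_pos: [0.5574, 0.0411, 0.0273]
orientation: [[0.996, 0.089, 0.0], [0.089, -0.996, -0.0], [0.0, 0.0, -1.0]]
ft_force: [-0.1, -0.6, -0.2]
finger_gap: 0.0003
finger_force: 0.0
```

>>> {"api": "jog_arm", "payload": {
  "targets": [
    [[0.004, 0, 0, 0, 0, 0, 1], [0.003, 0, 0, 0, 0, 0, 1], [0, 0, 0, 0, 0, 0, 1]]
  ]
}}

```text
time: 38.2
tool_pos: [0.5595, 0.0414, 0.0272]
orientation: [[0.996, 0.09, -0.006], [0.09, -0.996, -0.0], [-0.006, -0.0, -1.0]]
ft_force: [-13.2, -3.9, 9.5]
finger_gap: 0.0004
finger_force: 6.4
```

>>> {"api": "jog_arm", "payload": {
  "targets": [
    [[0.003, 0, 0, 0, 0, 0, 1], [0, 0, 0, 0, 0, 0, 1], [-0.06, 0, 0, 0, 0, 0, 1], [0, 0, -0.09, 0, 0, 0, 0.4], [0, 0, -0.09, 0, 0, 0, 0.4], [0, 0, -0.09, 0, 0, 0, 0.4], [0, 0, 0, 0, 0, 0, 0.4]]
  ]
}}

```text
time: 39.08
tool_pos: [0.529, 0.0382, 0.1932]
orientation: [[0.996, 0.089, 0.008], [0.089, -0.996, -0.001], [0.008, 0.002, -1.0]]
ft_force: [-0.4, -0.9, -1.2]
finger_gap: 0.0384
finger_force: 0.0
```

Run:
```python
from h import *
plan(.37,.36,.24,-5)
```

```text
turn [ 0.001 -0.005  0.113] then shift [-0.3107 -0.5111 -0.078 ]  min rows turn 0.9 shift 5.8
```

>>> {"api": "jog_arm", "payload": {
  "targets": [
    [[0, 0, 0, 0, 0, 0.113, 0.4], [-0.045, -0.073, -0.011, 0, 0, 0, 0.4], [-0.045, -0.073, -0.011, 0, 0, 0, 0.4], [-0.045, -0.073, -0.011, 0, 0, 0, 0.4], [-0.045, -0.073, -0.011, 0, 0, 0, 0.4], [-0.045, -0.073, -0.011, 0, 0, 0, 0.4], [-0.045, -0.073, -0.011, 0, 0, 0, 0.4], [-0.041, -0.073, -0.012, 0, 0, 0, 0.4], [0, 0, 0, 0, 0, 0, 0.4], [0, 0, 0, 0, 0, 0, 0.4]]
  ]
}}

```text
time: 40.33
tool_pos: [0.3684, 0.3597, 0.2351]
orientation: [[0.996, -0.088, -0.001], [-0.088, -0.996, -0.001], [-0.001, 0.001, -1.0]]
ft_force: [-0.2, 0.1, 0.3]
finger_gap: 0.053
finger_force: 0.0
```

Run:
```python
from h import *
bars('pics/b4.png');plan(.3715,.3848,.0245,-5)
```

```text
mid [0.3103 0.3639] ang 90.0 size mm 196 24.4
mid [0.4168 0.2205] ang 0.0 size mm 227 34.0
turn [ 0.001  0.001 -0.001] then shift [ 0.0009 -0.0426  0.3512]  min rows turn 0.0 shift 3.4
```

Run:
```python
from h import *
s=bot.sense();f=cv2.imread('pics/b4.png');K,T=cam("wrist",s);print(w2px(K,T,(.4183,.3806,.022)),w2px(K,T,(.478,.375,.022)),w2px(K,T,(.36,.386,.022)))
hsv=cv2.cvtColor(f,cv2.COLOR_BGR2HSV)
m=((hsv[...,1]>110)&(hsv[...,2]>60)).astype(np.uint8)*255
m=cv2.morphologyEx(m,cv2.MORPH_OPEN,np.ones((3,3)))
for c in cv2.findContours(m[:300],cv2.RETR_LIST,cv2.CHAIN_APPROX_NONE)[0]:
    if cv2.contourArea(c)>400: print(cv2.contourArea(c),[np.round(t,1) for t in cv2.minAreaRect(c)])
w=((hsv[...,1]<70)&(hsv[...,2]>150)).astype(np.uint8);print('white bbox',cv2.boundingRect(w))
print(f[60:260:12,np.int32(w2px(K,T,(.4183,.3806,.022))[0])].tolist())
```

```text
(np.float64(300.1663958277056), np.float64(131.8797898251048)) (np.float64(299.12927050571056), np.float64(75.60149415346316)) (np.float64(301.13383727604923), np.float64(181.30500501831966))
689.5 [array([580.5, 147.7]), array([ 8.2, 97.2]), np.float64(88.3)]
1121.5 [array([300.2, 138.5]), array([83.5, 16.3]), np.float64(88.2)]
97794.5 [array([319.5, 145. ]), array([290., 639.]), np.float64(90.0)]
white bbox (20, 0, 609, 266)
[[198, 215, 222], [198, 216, 223], [93, 120, 159], [89, 115, 154], [91, 121, 162], [88, 119, 160], [89, 119, 161], [87, 117, 160], [85, 115, 159], [86, 118, 160], [89, 118, 160], [196, 213, 221], [198, 216, 221], [81, 113, 158], [73, 108, 154], [75, 112, 161], [93, 95, 152]]
```

The slim bar is unmoved (column 300 predicted and seen); only my saturation threshold missed it. Grasp.

>>> {"api": "jog_arm", "payload": {
  "targets": [
    [[0.001, -0.021, 0.03, 0, 0, 0, 0.4], [0, -0.0215, 0.05, 0, 0, 0, 0.4], [0, 0, 0.08, 0, 0, 0, 0.4], [0, 0, 0.08, 0, 0, 0, 0.4], [0, 0, 0.07, 0, 0, 0, 0.4], [0, 0, 0.041, 0, 0, 0, 0.4], [0, 0, 0, 0, 0, 0, 0.4], [0, 0, 0, 0, 0, 0, 1], [0, 0, 0, 0, 0, 0, 1], [0, 0, 0, 0, 0, 0, 1], [0, 0, 0, 0, 0, 0, 1], [0, 0, 0, 0, 0, 0, 1], [0, 0, 0, 0, 0, 0, 1], [0, 0, 0, 0, 0, 0, 1], [0, 0, -0.06, 0, 0, 0, 1], [0, 0, -0.06, 0, 0, 0, 1], [0, 0, 0, 0, 0, 0, 1]]
  ]
}}

```text
time: 42.5
tool_pos: [0.3721, 0.3863, 0.0995]
orientation: [[0.996, -0.088, 0.004], [-0.088, -0.996, 0.003], [0.003, -0.003, -1.0]]
ft_force: [-0.1, 1.0, -0.8]
finger_gap: 0.0213
finger_force: 30.0
```

Run:
```python
from h import *
# F1 refine: screw centres (sub-pixel) in w3 near the eyeballed pixels
f=cv2.imread('pics/w3.png');h=cv2.cvtColor(f,cv2.COLOR_BGR2HSV)[...,1].astype(float)
pts=[]
for u,v in((521,164),(501,220),(565,171),(543,228)):
    w=np.clip(np.median(h[v-6:v+7,u-6:u+7])-20-h[v-6:v+7,u-6:u+7],0,None);y,x=np.mgrid[v-6:v+7,u-6:u+7];pts.append(((w*x).sum()/w.sum(),(w*y).sum()/w.sum()))
print(np.round(pts,1))
T0=np.eye(4);T0[:3,:3]=[[.9966,.083,.002],[.083,-.9966,0],[.002,0,-1]];T0[:3,3]=[.6362,.0481,.1902]
c=bot.get_calibration('wrist');K=c['mtx'];T=T0@c['T_tool_cam']
q=np.array([px2w(K,T,u,v,.03)[:2] for u,v in pts]);b=(q[0]+q[2])/2;r=(q[1]+q[3])/2;d=b-r;print(((b+r)/2).round(4),np.degrees(np.arctan2(d[1],d[0])).round(2), np.degrees(np.arctan2(*(q[0]-q[1])[::-1])),np.degrees(np.arctan2(*(q[2]-q[3])[::-1])))
a=np.radians(-4);d=np.array([np.cos(a),np.sin(a)]);M=np.array([.6409,-.1694]);plan(*(M-.24*d),.2,-4)
```

```text
[[519.9 164.1]
 [499.7 219.4]
 [564.1 171.3]
 [541.5 225.8]]
[ 0.6415 -0.1678] -4.42 -4.435066921033102 -4.414272903524361
turn [-0.002 -0.002 -0.011] then shift [ 0.1115  0.8927 -0.1675]  min rows turn 0.1 shift 8.8
```

F1 refined: mid (0.6415, -0.1678) at -4.4°, which agrees with the earlier view (0.642, -0.168).

Run:
```python
from h import *
a=np.radians(-4.4);d=np.array([np.cos(a),np.sin(a)]);M=np.array([.6416,-.1678]);print(M-.187*d);plan(*(M-.187*d),.1,-4.4)
```

```text
[ 0.45515114 -0.15345354]
turn [-0.002 -0.002 -0.007] then shift [ 2.070e-01  8.864e-01 -8.000e-04]  min rows turn 0.1 shift 8.7
```

>>> {"api": "jog_arm", "payload": {
  "targets": [
    [[0.019, 0.08, 0, 0, 0, -0.007, 1], [0.019, 0.08, 0, 0, 0, 0, 1], [0.019, 0.081, 0, 0, 0, 0, 1], [0.019, 0.081, 0, 0, 0, 0, 1], [0.019, 0.081, 0, 0, 0, 0, 1], [0.019, 0.081, 0, 0, 0, 0, 1], [0.019, 0.081, 0, 0, 0, 0, 1], [0.019, 0.081, 0, 0, 0, 0, 1], [0.019, 0.081, 0, 0, 0, 0, 1], [0.019, 0.081, 0, 0, 0, 0, 1], [0.017, 0.078, 0, 0, 0, 0, 1], [0, 0, 0, 0, 0, 0, 1], [0, 0, 0, 0, 0, 0, 1]]
  ]
}}

```text
time: 44.12
tool_pos: [0.4531, -0.1533, 0.0965]
orientation: [[0.997, -0.077, -0.002], [-0.077, -0.997, 0.001], [-0.002, -0.001, -1.0]]
ft_force: [-0.7, 0.7, -0.7]
finger_gap: 0.0219
finger_force: 30.0
```

Run:
```python
from h import *
a=np.radians(-4.4);d=np.array([np.cos(a),np.sin(a)]);M=np.array([.6416,-.1678]);plan(*(M-.187*d),.029,-4.4)
s=bot.sense();print(s['finger_gap'],s['finger_force'])
f=bot.grab_frame("wrist");K,T=cam("wrist",s)
# bar edges in ortho at bar-top height
zt=s['tool_pos'][2]-.0025; o=ortho(f,K,T,zt,.46,.58,-.22,-.10,4000);g=cv2.cvtColor(o,cv2.COLOR_BGR2GRAY)
cv2.imwrite('pics/i3.png',o)
for x in (.50,.53,.55):
    r=cv2.GaussianBlur(g,(5,9),0)[int((.58-x)*4000)].astype(int);e=np.abs(r[6:]-r[:-6]);k=[i for i in range(1,len(e)-1) if e[i]>=15 and e[i]==e[max(0,i-10):i+11].max()]
    print(x,'line y',(M[1]+(x-M[0])*np.tan(a)).round(4),[(round(-.10-(i+3)/4000,4),int(e[i])) for i in k])
```

```text
turn [-0.001  0.001 -0.   ] then shift [0.0034 0.     0.1125]  min rows turn 0.0 shift 1.1
0.02192153572647775 30.00002874992788
0.5 line y -0.1569 [(-0.1663, 27), (-0.168, 27), (-0.1788, 50), (-0.199, 48)]
0.53 line y -0.1592 [(-0.17, 32), (-0.1703, 32), (-0.1815, 48), (-0.1818, 48), (-0.2017, 49), (-0.2182, 45)]
0.55 line y -0.1608 [(-0.1718, 27), (-0.217, 38), (-0.2172, 38)]
```

The bar's edge matches the gap line to within 1 mm. Descend and insert.

>>> {"api": "jog_arm", "payload": {
  "targets": [
    [[0, 0, 0.05, 0, 0, 0, 1], [0, 0, 0.04, 0, 0, 0, 1], [0, 0, 0.022, 0, 0, 0, 1], [0, 0, 0, 0, 0, 0, 1], [0.02, 0, 0, 0, 0, 0, 1], [0.02, 0, 0, 0, 0, 0, 1], [0.02, 0, 0, 0, 0, 0, 1], [0, 0, 0, 0, 0, 0, 1]]
  ]
}}

```text
time: 45.18
tool_pos: [0.4906, -0.1569, 0.0304]
orientation: [[0.997, -0.076, 0.001], [-0.076, -0.997, -0.0], [0.001, 0.0, -1.0]]
ft_force: [0.1, 0.3, -0.6]
finger_gap: 0.0218
finger_force: 30.0
```

>>> {"api": "jog_arm", "payload": {
  "targets": [
    [[0.02, 0, 0, 0, 0, 0, 1], [0.02, 0, 0, 0, 0, 0, 1], [0.02, 0, 0.001, 0, 0, 0, 1], [0, 0, 0, 0, 0, 0, 1]]
  ]
}}

```text
time: 45.68
tool_pos: [0.5263, -0.1597, 0.0296]
orientation: [[0.997, -0.076, 0.001], [-0.076, -0.997, -0.0], [0.001, 0.0, -1.0]]
ft_force: [0.8, 0.1, -1.4]
finger_gap: 0.0219
finger_force: 30.0
```

>>> {"api": "jog_arm", "payload": {
  "targets": [
    [[0.018, 0, 0.002, 0, 0, 0, 1], [0.018, 0, 0.002, 0, 0, 0, 1], [0, 0, 0, 0, 0, 0, 1], [0, 0, 0, 0, 0, 0, 0.35], [0, 0, 0, 0, 0, 0, 0.35], [0, 0, 0, 0, 0, 0, 0.35], [0, 0, -0.06, 0, 0, 0, 0.35], [0, 0, -0.02, 0, 0, 0, 1], [-0.08, 0, 0, 0, 0, 0, 1], [0, 0, 0, 0, 0, 0, 1], [0, 0, 0, 0, 0, 0, 1], [0, 0, 0, 0, 0, 0, 1], [0, 0, 0.04, 0, 0, 0, 1], [0, 0, 0.04, 0, 0, 0, 1], [0.02, 0, 0, 0, 0, 0, 1], [0.02, 0, 0, 0, 0, 0, 1], [0.01, 0, 0, 0, 0, 0, 1], [0.01, 0, 0, 0, 0, 0, 1], [0.01, 0, 0, 0, 0, 0, 1], [0, 0, 0, 0, 0, 0, 1]]
  ]
}}

```text
time: 48.18
tool_pos: [0.5414, -0.1609, 0.0274]
orientation: [[0.997, -0.077, 0.0], [-0.077, -0.997, -0.0], [0.001, 0.0, -1.0]]
ft_force: [0.2, -0.2, 0.1]
finger_gap: 0.0007
finger_force: 0.0
```

>>> {"api": "jog_arm", "payload": {
  "targets": [
    [[0.01, 0, 0, 0, 0, 0, 1], [0.01, 0, 0, 0, 0, 0, 1], [0.006, 0, 0, 0, 0, 0, 1], [0.003, 0, 0, 0, 0, 0, 1], [0, 0, 0, 0, 0, 0, 1]]
  ]
}}

```text
time: 48.8
tool_pos: [0.5576, -0.1621, 0.0273]
orientation: [[0.997, -0.077, -0.003], [-0.077, -0.997, 0.001], [-0.003, -0.0, -1.0]]
ft_force: [-6.1, -0.2, 4.1]
finger_gap: 0.0002
finger_force: 3.2
```

>>> {"api": "jog_arm", "payload": {
  "targets": [
    [[0.003, 0, 0, 0, 0, 0, 1], [0.003, 0, 0, 0, 0, 0, 1], [0, 0, 0, 0, 0, 0, 1]]
  ]
}}

```text
time: 49.18
tool_pos: [0.558, -0.1621, 0.0272]
orientation: [[0.997, -0.076, -0.012], [-0.076, -0.997, 0.003], [-0.012, -0.002, -1.0]]
ft_force: [-27.1, -0.6, 18.4]
finger_gap: 0.0006
finger_force: 13.8
```

Home too. Back off and take the final look.

>>> {"api": "jog_arm", "payload": {
  "targets": [
    [[-0.06, 0, 0, 0, 0, 0, 1], [0, 0, -0.09, 0, 0, 0, 1], [0, 0, -0.09, 0, 0, 0, 1], [0, -0.04, -0.08, 0, 0, 0, 1], [0.01, -0.07, -0.06, 0, 0, 0, 1], [0.01, -0.07, -0.06, 0, 0, 0, 1], [0.01, -0.07, -0.06, 0, 0, 0, 1], [0, 0, 0, 0, 0, 0, 1], [0, 0, 0, 0, 0, 0, 1]]
  ]
}}

```text
time: 50.3
tool_pos: [0.5553, -0.012, 0.2902]
orientation: [[0.997, -0.077, -0.002], [-0.077, -0.997, 0.0], [-0.002, 0.0, -1.0]]
ft_force: [0.2, -0.3, 0.2]
finger_gap: -0.0001
finger_force: 0.0
```

Run:
```python
from h import *
s=bot.sense();print(s['tool_pos'],s['ft_force'])
f=bot.grab_frame("wrist");g=bot.grab_frame("scene");K,T=cam("wrist",s)
o=ortho(f,K,T,.03,.53,.73,-.22,.22,1818)
b=cv2.resize(g[130:310,170:470],(400,236))
c=np.zeros((236,o.shape[1],3),np.uint8);c[:,:400]=b;c[:,405:405+378]=cv2.resize(f,(378,236))
cv2.imwrite('pics/final.png',np.vstack([o,c]))
```

```text
[ 0.55526004 -0.0120167   0.2902107 ] [ 0.20459174 -0.34249937  0.21164184]
```

View pics/final.png

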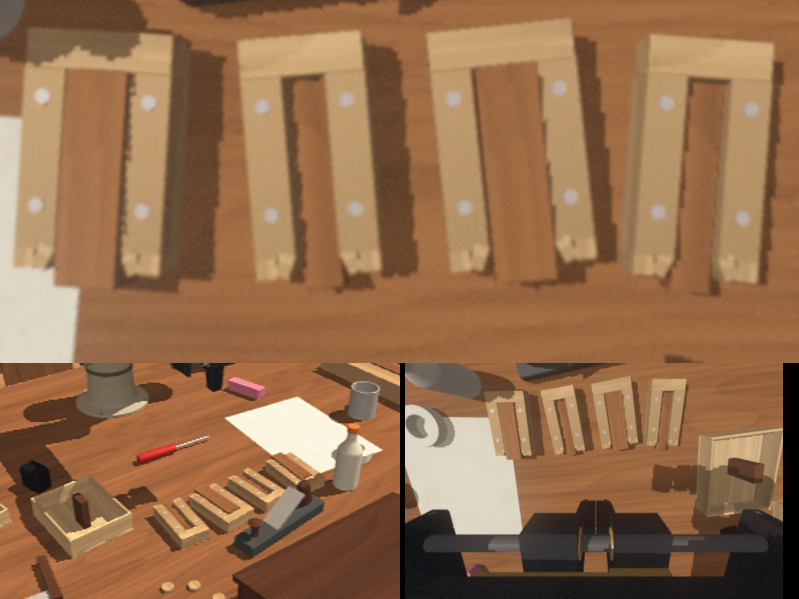

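All four bars are home against their back blocks (fronts at row ≈70–80, tails about 8 mm out at row ≈285). The offcut stands in the larger scrap box and the other tools are where they were. Handing in.

```bash
python3 -c "
from bench import bot
print(bot.close_job())"
```

```text
the job is handed in; nothing more can be done
None
```

I put the one offcut in the larger scrap box, then pushed all four bars fully home (slim bars in the narrow forms, stout bars in the wide ones), left the other tools alone, and handed the job in at about 50 s; no verdict was returned.

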